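# Feed the round figure base to the escapement stop

### The job

Three wooden figure bases wait side by side on the level shelf of the feeder, one in each lane. Push the round one off the shelf and down its sloping lane until it rests flat against the steel stop bar at the low end, sliding it all the way rather than lifting it out of the lane. Leave the square base and the oblong base where they are on the shelf.

Things in the scene. Friction and masses are not known exactly. Their poses are not given: they have to be found in the camera images.
- feeder: Fixed grey feeder, 280 x 234 mm. Origin: on the table, under its middle; x down the chute (away from the robot), y left, z up. Level shelf, 60 mm high, x = -120 to -40 mm, open at the back; then the floor slopes down 12 degrees. 3 lanes at y = -70, 0, 70 mm, 62 mm wide, walls 8 mm thick, 12 mm high. A fixed steel stop bar, 22 mm high, crosses the lanes 145 mm down the slope; all is below 75 mm
- round_base: Plain wooden disc, 58 mm across, 30 mm high, about 60 g, the one to push. Origin: centre of its underside; z along its axis, up. Starts flat on the shelf (z = 60 mm, x about -72 mm in the feeder's frame) in any of the lanes. Against the stop its origin is at x = 74, z = 36 mm in the feeder's frame. Friction holds it on the slope: it moves only while pushed
- square_base: Plain wooden block, 50 x 50 mm, 30 mm high, about 60 g, on the shelf in another lane, beside the round one; to be left there. Origin: centre of its underside; x and y along its sides, z up
- oblong_base: Plain wooden block, 32 mm (x) by 54 mm (y), 30 mm high, about 45 g, long side across its lane, on the shelf in the remaining lane; to be left there. Origin: centre of its underside, z up

How it is judged:
By the outcome, as a careful person would: the job done as asked, in the order asked, and still so for the second after the job is handed in, with the robot touching nothing.
It also fails if it takes over 35 s, if anything falls off the work surface, if the arm or the gripper's body presses on something with over 40 N, if the wrist force passes 120 N, or if a joint passes its speed limit or range.

### The arm

A 6-joint arm with a two-finger parallel gripper is mounted at the origin on the work surface. World frame = base frame: x ahead of the robot, y to its left, z up, the work surface at z = 0. Lengths are in m, angles in rad, forces in N, time in s.
With the tool pointing down it reaches from about 0.275 to 1 m from the base axis. Payload 8.4 kg.
Tool frame: the origin (TCP) lies at the very end of the fingers, on their centre line; the grasp point (between the pads) lies 19 mm behind it (manip.grip_point_offset is the distance from the TCP to the grasp point, in m); z points along the fingers, y is the direction in which the jaws open and shut (so a half turn about z gives the same grasp; the last joint's range is limited). The gripper opens to 85 mm and grips with 20 to 120 N. Pads are 22 mm wide; open, the fingers measure 114 mm over their backs; the gripper's body (76 mm by 85 mm) begins 54 mm behind the grasp point. The pads swing forward as they close: fully open they stand 13 mm farther back than shut.
Start: joints at [-1.239, 0.353, 1.633, -0, 1.155, -0.002], TCP at [0.205, -0.591, 0.231] pointing down, gripper open.
Joint ranges: [-2.63, 2.63], [-0.92, 2.1], [0.06, 2.66], [-1.3, 4.44], [0, 2.69], [-3.02, 3.02]. Speed limits (rad/s): [2.22, 2.22, 2.79, 3.14, 3.14, 3.14].

### API

Orientations are given as a unit quaternion [x, y, z, w].
In Python, from station import manip gives the robot as it stands. The module is installed in compiled form; this text tells all that it offers.
- The arm moves only by the tool play_rows, never from a script. Its argument "deltas" is a list of rows, each a list of 7 numbers: the turn, a rotation vector about the tool's x, y, z in rad, then the shift along the tool's x, y, z in mm, then the gripper command: -1 is shut, 1 is fully open, values between are in proportion. A call has 1 to 10 rows; each row is the pose to reach, as a shift and turn from the pose commanded when the call began, along the tool's axes at that moment; what a row does not reach only later rows make up. A row lasts 1/8 s, in which the tool goes at most 62.5 mm and 10.7 degrees, less where a joint would pass 70% of its speed; a pose out of reach is approached as far as the arm can. A call with a gripper value outside its range is refused whole. The fingers move at their own pace and stop on an object; "squeeze" is the grip in N (left out, the last holds). Time passes only in rows, so rows that repeat a pose let the fingers close. It gives the time, the measured TCP pose, the force and the opening at its end, in the units of the state.
- manip.observe(): the state, without advancing time (a new reading comes with each control period).
- manip.get_image(name): name is "scene" or "top" or "wrist"; returns a dict with "pixels" (480x640x3 uint8, red, green, blue), "vfov" (degrees; the focal length in pixels is half the picture's height over the tangent of half this angle, whatever the lens; pixels are square), "cx", "cy" (the principal point, pixels), "dist_coeffs" ([k1, k2, p1, p2, k3] as OpenCV has them; the pictures are not rectified), "eye" and "orientation" of the camera in the world. Camera axes: x right, y down, z forward; pixel columns grow to the right and rows downward; lengths in m; the calibration is good to about 2 mm. A picture is of the moment at which its call begins. There is no depth.
- manip.hand_in(): hands the job in, once; it reports no verdict.
The state is a dict: "t": time; "joints": joint angles; "joint_vel": joint speeds; "tau": joint torques, N m; "position": TCP position; "ee_rot": TCP orientation; "contact_force": force on the tool from outside, world axes, zero at the start; "wrist_torque": the same for the moment, N m; "width": finger opening in m.
Only numpy, scipy, OpenCV 4.12 (cv2) and the standard library are available. Lean on these libraries where they do the work, as an engineer would, in place of code of your own. Each camera call takes 0.05 s, during which the arm holds its last target.

## Working session

There is one attempt and no reset: what is moved stays moved. The work goes in short steps, Python scripts to look and compute and a tool call to move; the robot and the scene stay as the last step left them, time stands still between calls to the robot, and variables do not carry over. Pictures are saved under pics/ and viewed, and the job is handed in when it is done.

Besides the shell and the picture viewer there is one more tool, called after "Call:" by a JSON object that holds its "name" and its "arguments", one argument or row to a line. play_rows: Moves the arm, as the interface text tells. Its arguments: {"type":"object","properties":{"deltas":{"type":"array","items":{"type":"array","items":{"type":"number"}}},"squeeze":{"type":"number"}},"required":["deltas"]}

```bash
mkdir -p pics; python3 - <<'E'
from station import manip
import cv2,numpy as np
print(manip.observe())
for n in ["top","scene"]:
    d=manip.get_image(n)
    cv2.imwrite(f"pics/{n}0.png",d["pixels"][:,:,::-1])
    print(n,{k:v for k,v in d.items() if k!="pixels"})
E
```

```text
{'t': 0.0, 'joints': array([-1.23940993e+00,  3.53643626e-01,  1.63414886e+00, -2.23475006e-05,
        1.15517701e+00, -2.40990761e-03]), 'joint_vel': array([ 2.19525301e-04,  1.08472321e-03, -8.04570489e-05, -7.58865535e-04,
        1.12881999e-03, -2.77796587e-04]), 'tau': array([ 6.05449641e-04, -6.05254698e+01, -3.42070627e+01,  1.28691804e-04,
        9.42235318e-03,  4.13501937e-05]), 'position': array([ 0.20460249, -0.5900568 ,  0.2305582 ]), 'ee_rot': array([ 9.86103818e-01,  1.66128822e-01, -1.22808633e-04, -6.77455304e-04]), 'contact_force': array([ 0.65148859,  0.6512026 , -0.27994104]), 'wrist_torque': array([ 0.00802478, -0.00531279,  0.0103905 ]), 'width': 0.085130643803658}
top {'vfov': 53.92887973577199, 'cx': 304.4366864060462, 'cy': 244.02195405662908, 'dist_coeffs': array([-0.02945771,  0.        ,  0.        ,  0.        ,  0.        ]), 'eye': array([0.49900841, 0.01834975, 0.72637677]), 'orientation': array([-0.69929104,  0.71427144, -0.01726452,  0.02258959])}
scene {'vfov': 46.477142513907026, 'cx': 306.79488756026194, 'cy': 243.71360881573153, 'dist_coeffs': array([-0.14518283,  0.        ,  0.        ,  0.        ,  0.        ]), 'eye': array([ 0.97157011, -0.11051811,  0.58929803]), 'orientation': array([ 0.74527185,  0.56927985, -0.21041658, -0.27607097])}
```

View pics/top0.png

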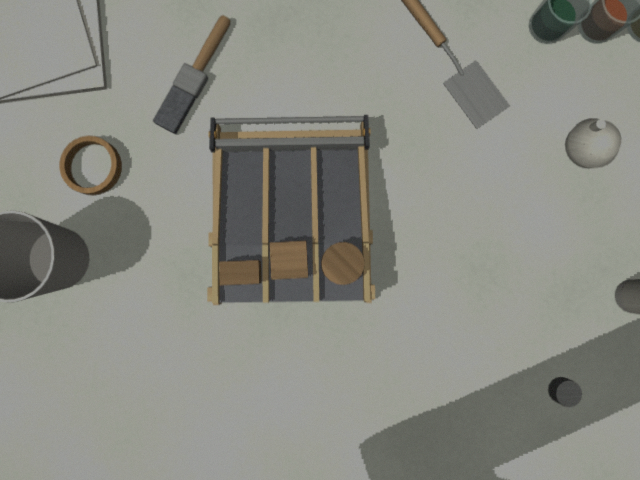

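View pics/scene0.png

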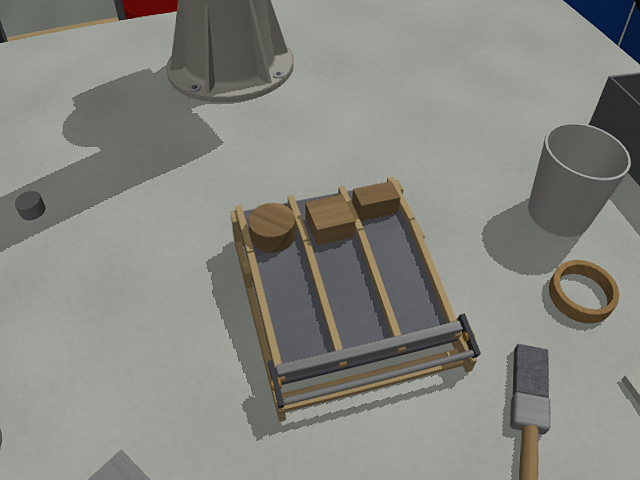

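```bash
python3 - <<'E'
import cv2
a=cv2.imread("pics/top0.png")[100:315,195:390]
a=cv2.resize(a[100:],None,fx=4,fy=4,interpolation=cv2.INTER_CUBIC);cv2.imwrite("pics/c1.png",a)
a=cv2.imread("pics/top0.png")[105:220,195:390]
a=cv2.resize(a,None,fx=4,fy=4,interpolation=cv2.INTER_CUBIC);cv2.imwrite("pics/c2.png",a)
E
```

```text
(no output)
```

View pics/c1.png

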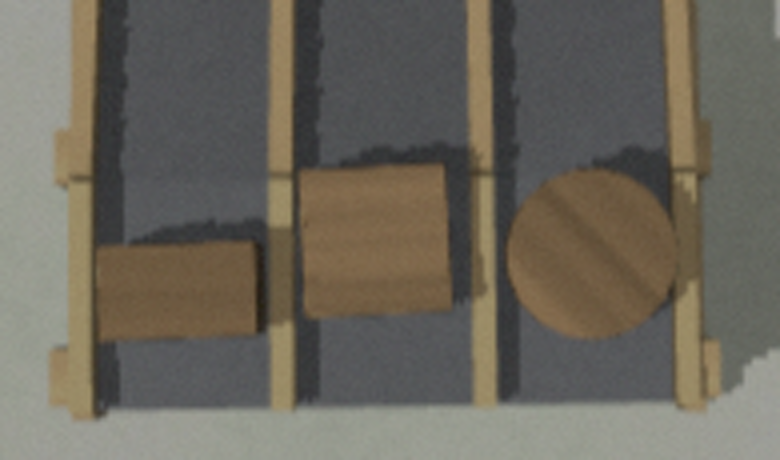

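View pics/c2.png

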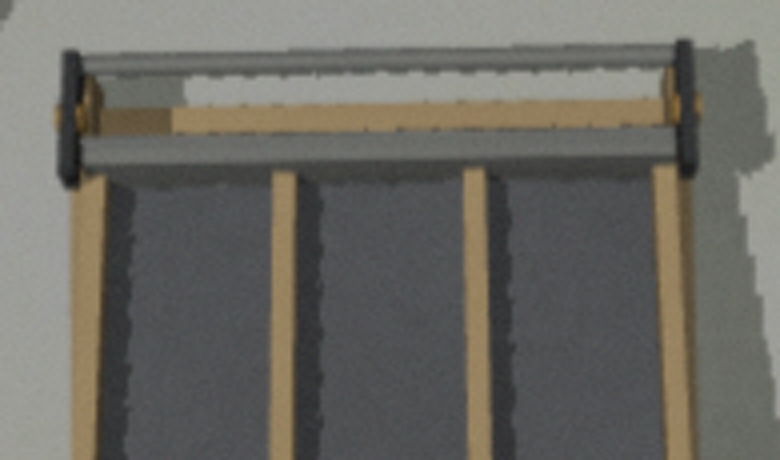

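```bash
cat > h.py <<'E'
import cv2,numpy as np
from scipy.spatial.transform import Rotation as R
def ray(d,uv):
    f=240/np.tan(np.radians(d["vfov"])/2)
    K=np.array([[f,0,d["cx"]],[0,f,d["cy"]],[0,0,1]])
    p=cv2.undistortPoints(np.array(uv,float).reshape(-1,1,2),K,d["dist_coeffs"]).reshape(-1,2)
    v=np.c_[p,np.ones(len(p))]
    return R.from_quat(d["orientation"]).apply(v)
def onz(d,uv,z):
    v=ray(d,uv); e=d["eye"]; s=(np.asarray(z)-e[2])/v[:,2]
    return e+s[:,None]*v
E
cat > m.py <<'E'
from h import *
from station import manip
from scipy.optimize import least_squares
d=manip.get_image("top")
c=lambda u,v:((u+.5)/4-.5+195,(v+.5)/4-.5+200)
px=[c(280,173),c(483,173),c(82,178),c(688,173),c(283,408),c(484,405)]
W=onz(d,px,[.072]*6); F=np.array([[-.04,.035],[-.04,-.035],[-.04,.105],[-.04,-.105],[-.12,.035],[-.12,-.035]])
def T(p,F): 
    C,S=np.cos(p[2]),np.sin(p[2]); return F@np.array([[C,S],[-S,C]])+p[:2]
r=least_squares(lambda p:(T(p,F)-W[:,:2]).ravel(),[.4,0,0])
p=r.x;print(p,np.degrees(p[2]));print((T(p,F)-W[:,:2])*1e3)
inv=lambda w:(w-p[:2])@np.array([[np.cos(p[2]),-np.sin(p[2])],[np.sin(p[2]),np.cos(p[2])]])
o=onz(d,[c(592,253),c(376,240),c(178,291)],[.09]*3)
print(o,inv(o[:,:2])*1e3)
s=manip.observe();Rm=R.from_quat(s["ee_rot"]).as_matrix();print(Rm,s["position"])
E
python3 m.py
```

```text
[ 0.57745602  0.04193455 -0.01421941] -0.8147119680398279
[[-0.81137107 -0.71845732]
 [-0.29325329 -0.15794182]
 [ 0.44608304  0.21307362]
 [ 0.23667027  1.00446414]
 [ 0.52199118  0.11371089]
 [-0.10011969 -0.45484952]]
[[ 0.50842574 -0.02815018  0.09      ]
 [ 0.51434661  0.04453645  0.09      ]
 [ 0.49855501  0.11165924  0.09      ]] [[-68.02676822 -71.05917381]
 [-63.1400187    1.70429454]
 [-79.88443693  68.59575582]]
[[ 9.44805305e-01  3.27632163e-01 -3.18580886e-04]
 [ 3.27632315e-01 -9.44804740e-01  1.03372981e-03]
 [ 3.76864025e-05 -1.08105080e-03 -9.99999415e-01]] [ 0.20466297 -0.59016325  0.23072959]
```

```bash
cat > go.py <<'E'
import sys
from h import *
from station import manip
P=np.array([.57746,.04193]);yaw=-.01422
s=manip.observe();Rm=R.from_quat(s["ee_rot"])
C,S=np.cos(yaw),np.sin(yaw)
def fee(w): d=np.array(w[:2])-P; return [1e3*(C*d[0]+S*d[1]),1e3*(-S*d[0]+C*d[1]),1e3*w[2]]
print("t",s["t"],"feeder pos",np.round(fee(s["position"]),1),"F",np.round(s["contact_force"],1),"w",s["width"])
G=R.from_matrix(np.array([[C,S,0],[S,-C,0],[0,0,-1]]).T)
print("turn",(Rm.inv()*G).as_rotvec().round(4))
for a in sys.argv[1:]:
    x,y,z=[float(v)/1e3 for v in a.split(",")]
    w=np.array([P[0]+C*x-S*y,P[1]+S*x+C*y,z])
    print(a,(Rm.inv().apply(w-s["position"])*1e3).round(1))
E
python3 go.py -- 2>/dev/null; python3 go.py " -122,-70.5,170" " -122,-70.5,68"
```

```text
t 0.15 feeder pos [-363.8 -637.3  230.7] F [-0.4 -0.3 -1.7] w 0.08552076956578096
turn [-1.10e-03  2.00e-04  3.48e-01]
t 0.15 feeder pos [-363.8 -637.3  230.7] F [-0.4 -0.3 -1.7] w 0.08552076956578096
turn [-1.10e-03  2.00e-04  3.48e-01]
 -122,-70.5,170 [ 420.6 -450.3   61.2]
 -122,-70.5,68 [ 420.6 -450.2  163.2]
```

Call:
{"name": "play_rows", "arguments": {
  "deltas": [
    [0,0,0.1,42,-45,0,-1],
    [0,0,0.2,84,-90,0,-1],
    [0,0,0.3,126,-135,5,-1],
    [0,0,0.348,168,-180,10,-1],
    [0,0,0.348,210,-225,20,-1],
    [0,0,0.348,252,-270,30,-1],
    [0,0,0.348,294,-315,40,-1],
    [0,0,0.348,336,-360,50,-1],
    [0,0,0.348,378,-405,60,-1],
    [0,0,0.348,420.5,-450.3,61,-1]
  ]
}}

```text
t: 1.4
position: [0.4546, -0.0253, 0.1697]
ee_rot: [1.0, -0.007, -0.0, 0.0]
contact_force: [1.3, -1.1, 0.0]
width: 0.0
```

```bash
python3 go.py " -122,-70.5,68"; python3 - <<'E'
from station import manip
import cv2
cv2.imwrite("pics/w1.png",manip.get_image("wrist")["pixels"][:,:,::-1])
cv2.imwrite("pics/s1.png",manip.get_image("scene")["pixels"][:,:,::-1])
E
```

```text
t 1.4 feeder pos [-121.9  -68.9  169.7] F [ 1.3 -1.1  0. ] w 3.280908264490517e-05
turn [0.0001 0.0008 0.0001]
 -122,-70.5,68 [  0.    1.6 101.7]
```

View pics/w1.png

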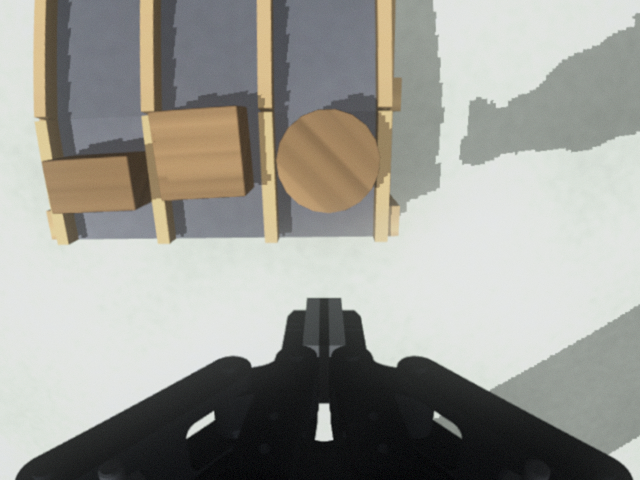

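View pics/s1.png

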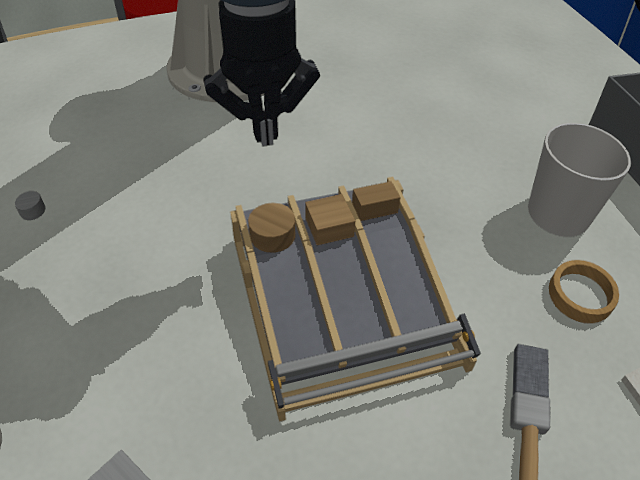

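Call:
{"name": "play_rows", "arguments": {
  "deltas": [
    [0,0,0,0,1,40,-1],
    [0,0,0,0,1,80,-1],
    [0,0,0,0,1,101,-1],
    [0,0,0,0,1,101,-1]
  ]
}}

```text
t: 2.0
position: [0.453, -0.0287, 0.0681]
ee_rot: [1.0, -0.007, -0.002, -0.0]
contact_force: [-0.4, -0.0, -0.1]
width: 0.0003
```

```bash
python3 go.py " -102,-70.5,69"; python3 - <<'E'
from station import manip
import cv2
cv2.imwrite("pics/w2.png",manip.get_image("wrist")["pixels"][:,:,::-1])
cv2.imwrite("pics/s2.png",manip.get_image("scene")["pixels"][120:320,180:440,::-1].repeat(3,0).repeat(3,1))
E
```

```text
t 2.0 feeder pos [-123.4  -72.4   68.1] F [-0.4 -0.  -0.1] w 0.000346827710871137
turn [-0.0001  0.0036 -0.0003]
 -102,-70.5,69 [21.4 -1.9 -1. ]
```

View pics/w2.png

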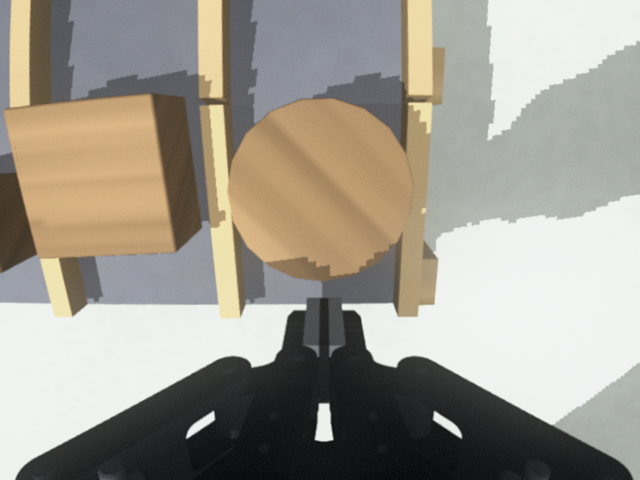

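View pics/s2.png

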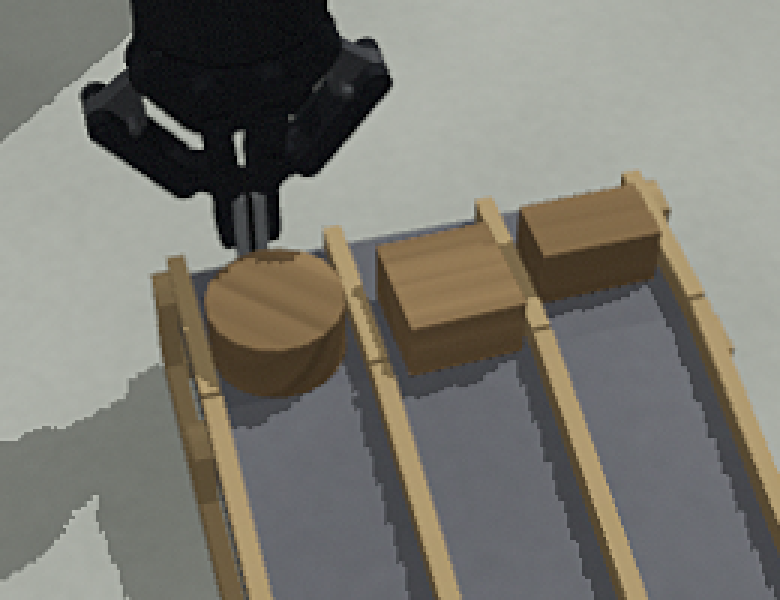

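Call:
{"name": "play_rows", "arguments": {
  "deltas": [
    [0,0,0,7,-1.5,0,-1],
    [0,0,0,14,-1.5,0,-1],
    [0,0,0,21,-1.5,0,-1],
    [0,0,0,28,-1.5,0,-1],
    [0,0,0,35,-1.5,0,-1],
    [0,0,0,42,-1.5,0,-1],
    [0,0,0,49,-1.5,0,-1],
    [0,0,0,56,-1.5,0,-1],
    [0,0,0,63,-1.5,0,-1],
    [0,0,0,70,-1.5,0,-1]
  ]
}}

```text
t: 3.35
position: [0.525, -0.0278, 0.0693]
ee_rot: [1.0, -0.007, 0.0, 0.0]
contact_force: [-0.4, -0.4, -0.6]
width: -0.0
```

```bash
python3 go.py " 0,-70.5,58"; python3 - <<'E'
from station import manip
import cv2
cv2.imwrite("pics/w3.png",manip.get_image("wrist")["pixels"][:,:,::-1])
cv2.imwrite("pics/s3.png",manip.get_image("scene")["pixels"][120:320,180:440,::-1].repeat(3,0).repeat(3,1))
E
```

```text
t 3.35 feeder pos [-51.4 -70.5  69.3] F [-0.4 -0.4 -0.6] w -4.2179364857881914e-05
turn [ 0.     -0.0001  0.    ]
 0,-70.5,58 [51.4  0.  11.3]
```

View pics/w3.png

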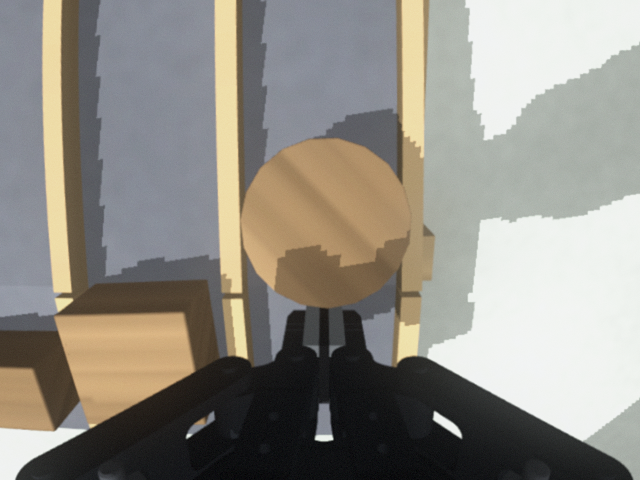

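View pics/s3.png

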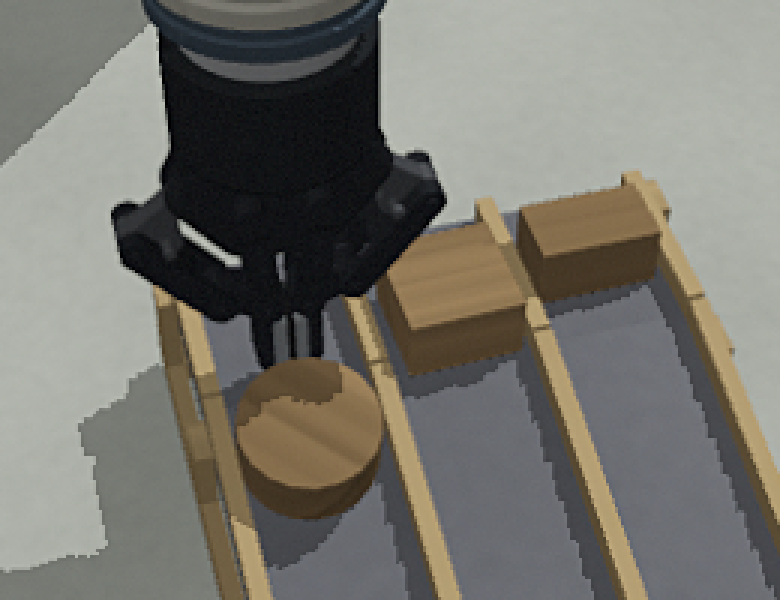

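Call:
{"name": "play_rows", "arguments": {
  "deltas": [
    [0,0,0,6.7,0,1.8,-1],
    [0,0,0,13.4,0,3.5,-1],
    [0,0,0,20.1,0,4.6,-1],
    [0,0,0,26.8,0,6,-1],
    [0,0,0,33.5,0,7.4,-1],
    [0,0,0,40.2,0,8.9,-1],
    [0,0,0,46.9,0,10.3,-1],
    [0,0,0,53.6,0,11.7,-1],
    [0,0,0,60.3,0,13.1,-1],
    [0,0,0,67,0,14.6,-1]
  ]
}}

```text
t: 4.7
position: [0.5919, -0.0287, 0.0546]
ee_rot: [1.0, -0.007, -0.0, -0.0]
contact_force: [-0.3, 1.0, -0.1]
width: 0.0002
```

```bash
python3 go.py " 36.5,-70.5,50.5"; python3 - <<'E'
from station import manip
import cv2
cv2.imwrite("pics/w4.png",manip.get_image("wrist")["pixels"][:,:,::-1])
cv2.imwrite("pics/s4.png",manip.get_image("scene")["pixels"][200:400,200:460,::-1].repeat(3,0).repeat(3,1))
E
```

```text
t 4.7 feeder pos [ 15.5 -70.4  54.6] F [-0.3  1.  -0.1] w 0.0002174875676067665
turn [-0.      0.0001  0.    ]
 36.5,-70.5,50.5 [21.   0.1  4.1]
```

View pics/w4.png

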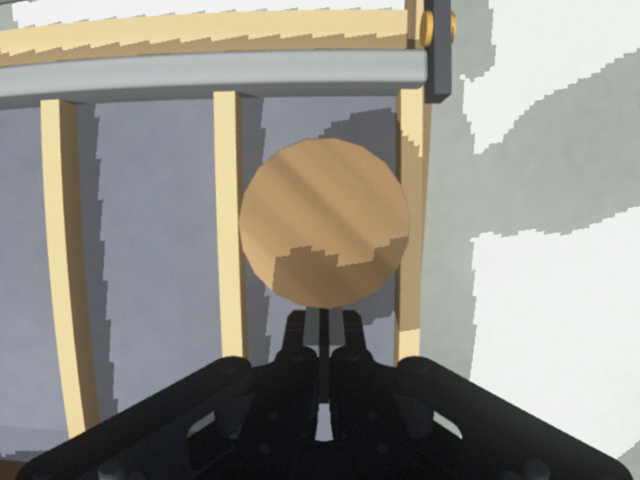

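View pics/s4.png

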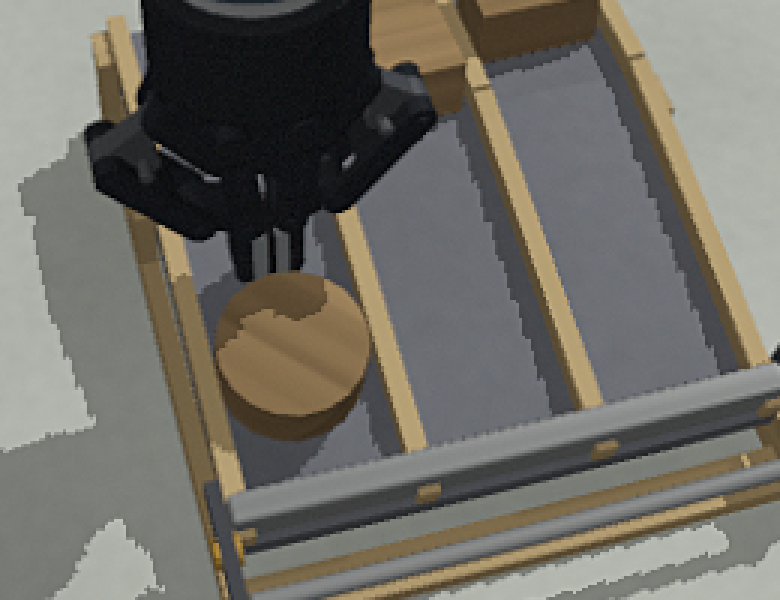

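Call:
{"name": "play_rows", "arguments": {
  "deltas": [
    [0,0,0,4,0,0.8,-1],
    [0,0,0,8,0,1.7,-1],
    [0,0,0,12,0,2.5,-1],
    [0,0,0,15,0,3.2,-1],
    [0,0,0,17,0,3.6,-1],
    [0,0,0,18,0,3.8,-1],
    [0,0,0,18,0,3.8,-1]
  ]
}}

```text
t: 5.68
position: [0.6096, -0.029, 0.0509]
ee_rot: [1.0, -0.007, 0.0, -0.0]
contact_force: [0.2, -0.1, 0.0]
width: -0.0001
```

```bash
python3 go.py; python3 - <<'E'
from station import manip
import cv2
cv2.imwrite("pics/w5.png",manip.get_image("wrist")["pixels"][:,:,::-1])
cv2.imwrite("pics/s5.png",manip.get_image("scene")["pixels"][240:440,200:460,::-1].repeat(3,0).repeat(3,1))
E
```

```text
t 5.675 feeder pos [ 33.1 -70.4  50.9] F [ 0.2 -0.1  0. ] w -0.00014806363291070606
turn [-0.     -0.0001  0.    ]
```

View pics/w5.png

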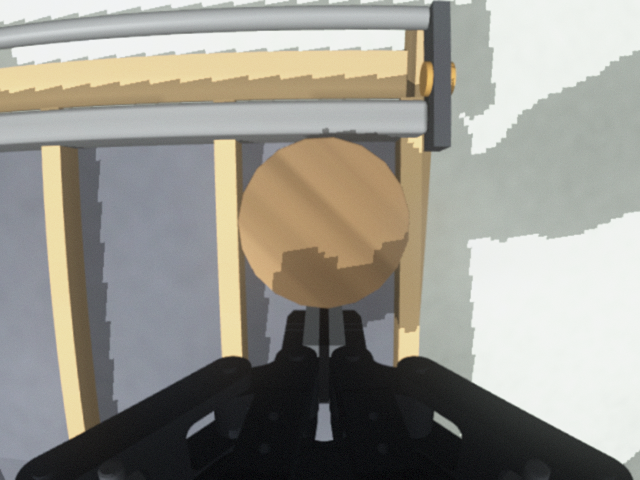

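View pics/s5.png

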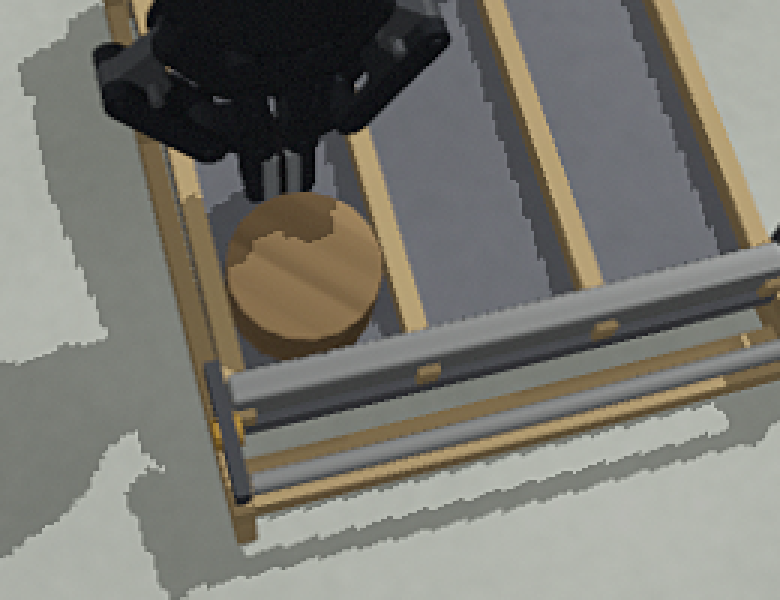

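Call:
{"name": "play_rows", "arguments": {
  "deltas": [
    [0,0,0,0.7,0,0.1,-1],
    [0,0,0,1.4,0,0.3,-1],
    [0,0,0,2,0,0.4,-1],
    [0,0,0,2.5,0,0.5,-1],
    [0,0,0,3,0,0.6,-1]
  ]
}}

```text
t: 6.4
position: [0.6121, -0.029, 0.0502]
ee_rot: [1.0, -0.007, -0.0, -0.0]
contact_force: [-2.8, -0.2, 2.5]
width: -0.0003
```

Call:
{"name": "play_rows", "arguments": {
  "deltas": [
    [0,0,0,0.4,0,0,-1],
    [0,0,0,0.4,0,0,-1]
  ]
}}

```text
t: 6.65
position: [0.6122, -0.029, 0.0502]
ee_rot: [1.0, -0.007, -0.001, -0.0]
contact_force: [-5.5, -0.2, 3.2]
width: 0.0001
```

```bash
python3 go.py; python3 - <<'E'
from station import manip
import cv2
cv2.imwrite("pics/w6.png",manip.get_image("wrist")["pixels"][80:330,200:460,::-1].repeat(3,0).repeat(3,1)[:600])
E
```

```text
t 6.65 feeder pos [ 35.8 -70.5  50.2] F [-5.5 -0.2  3.2] w 6.6347502856517e-05
turn [-0.0001  0.0014 -0.    ]
```

View pics/w6.png

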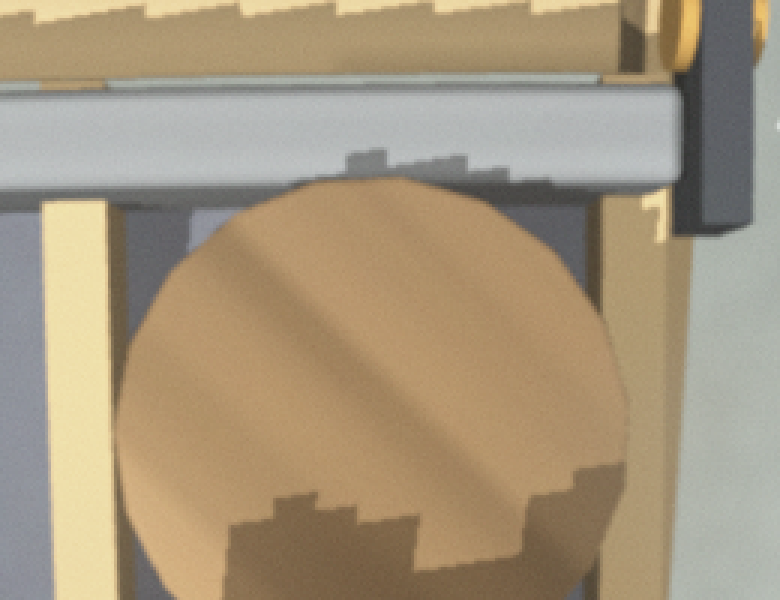

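Call:
{"name": "play_rows", "arguments": {
  "deltas": [
    [0,0,0,0.4,0,0,-1],
    [0,0,0,0.4,0,0,-1]
  ]
}}

```text
t: 6.95
position: [0.6123, -0.029, 0.0502]
ee_rot: [1.0, -0.007, -0.001, -0.0]
contact_force: [-5.9, 0.4, 4.6]
width: -0.0001
```

Blocked by the bar. Back off along the slope, then up.

Call:
{"name": "play_rows", "arguments": {
  "deltas": [
    [0,0,0,-3,0,-0.8,-1],
    [0,0,0,-10,0,-4,-1],
    [0,0,0,-20,0,-10,-1],
    [0,0,0,-30,0,-40,-1],
    [0,0,0,-60,0,-90,-1],
    [0,0,0,-110,0,-120,-1],
    [0,0,0,-160,0,-150,-1],
    [0,0,0,-200,0,-180,-1],
    [0,0,0,-200,0,-180,-1]
  ]
}}

```text
t: 8.07
position: [0.4119, -0.0262, 0.2325]
ee_rot: [1.0, -0.007, 0.002, 0.0]
contact_force: [-0.2, -0.3, -0.3]
width: -0.0002
```

```bash
python3 go.py; python3 - <<'E'
from station import manip
import cv2
for n in ["top","scene","wrist"]:
    im=manip.get_image(n)["pixels"][:,:,::-1]
    if n=="top": im=cv2.resize(im[105:315,195:390],None,fx=2.85,fy=2.85,interpolation=cv2.INTER_CUBIC)
    if n=="scene": im=im[240:440,200:460].repeat(3,0).repeat(3,1)
    cv2.imwrite(f"pics/{n}7.png",im)
E
```

```text
t 8.075 feeder pos [-164.6  -70.5  232.5] F [-0.2 -0.3 -0.3] w -0.00019099010109592475
turn [ 0.0002 -0.0042 -0.0001]
```

View pics/top7.png

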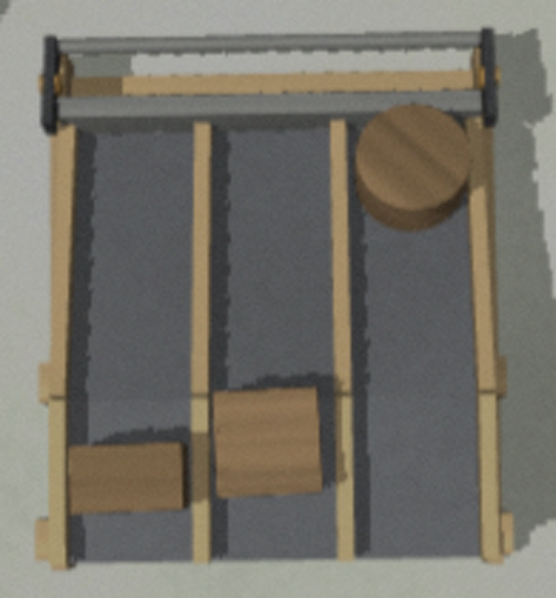

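View pics/scene7.png

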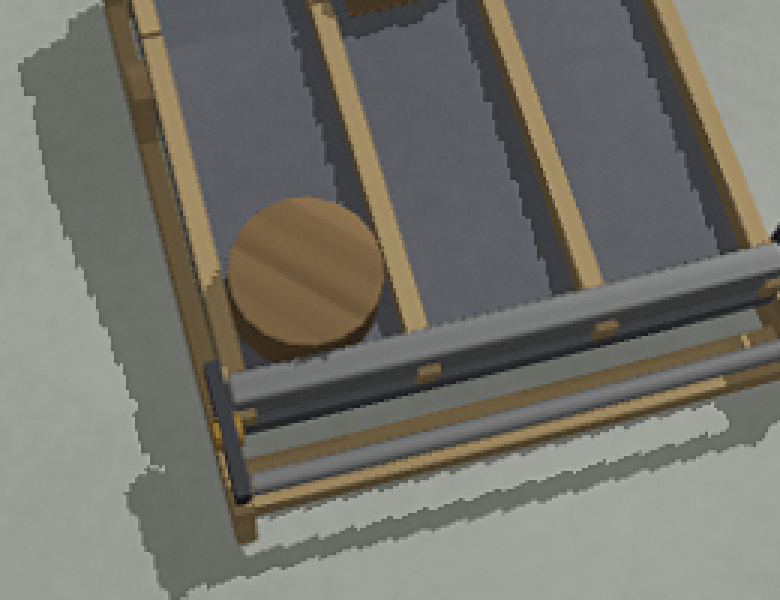

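View pics/wrist7.png

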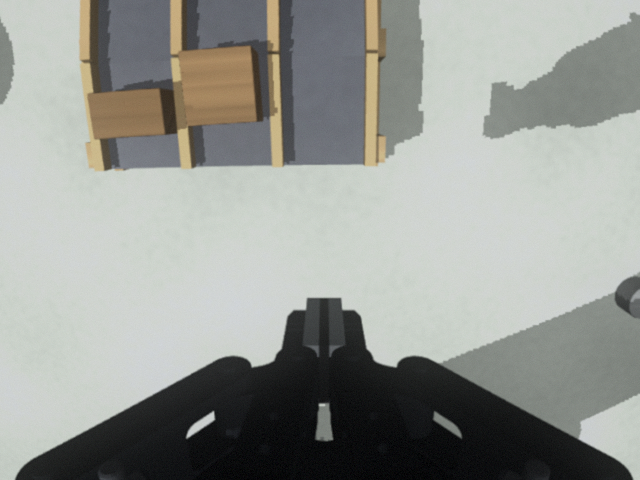

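```bash
cat > ov.py <<'E'
from h import *
from station import manip
P=np.array([.57746,.04193,0]);RF=R.from_euler("z",-.01422)
A=RF*R.from_euler("y",np.radians(12))
def proj(d,w):
    f=240/np.tan(np.radians(d["vfov"])/2);K=np.array([[f,0,d["cx"]],[0,f,d["cy"]],[0,0,1]])
    c=R.from_quat(d["orientation"]).inv().apply(w-d["eye"])
    return cv2.projectPoints(c,np.zeros(3),np.zeros(3),K,d["dist_coeffs"])[0].reshape(-1,2)
a=np.linspace(0,2*np.pi,73)
for n,(x0,y0,w,h) in {"top":(300,100,100,90),"scene":(240,270,130,110)}.items():
    d=manip.get_image(n);s=6
    im=cv2.resize(d["pixels"][y0:y0+h,x0:x0+w,::-1],None,fx=s,fy=s,interpolation=cv2.INTER_CUBIC)
    for z,col in ((.03,(0,0,255)),(0,(0,255,0))):
        L=np.c_[.029*np.cos(a),.029*np.sin(a),0*a+z]
        W=P+RF.apply([.074,-.0705,.036])+A.apply(L)
        q=((proj(d,W)-[x0,y0]+.5)*s-.5).astype(np.int32)
        cv2.polylines(im,[q.reshape(-1,1,2)],False,col,1)
    # bar: upslope face top edge, 22 high above floor
    bx=-.04+.145*np.cos(np.radians(12));bz=.06-.145*np.sin(np.radians(12))
    for k in (0,.022):
        W=P+RF.apply(np.array([[bx+k*np.sin(.2094),y,bz+k*np.cos(.2094)] for y in(-.1,-.03)]))
        q=((proj(d,W)-[x0,y0]+.5)*s-.5).astype(np.int32)
        cv2.polylines(im,[q.reshape(-1,1,2)],False,(255,0,0),1)
    cv2.imwrite(f"pics/ov_{n}.png",im)
E
python3 ov.py
```

```text
(no output)
```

View pics/ov_top.png

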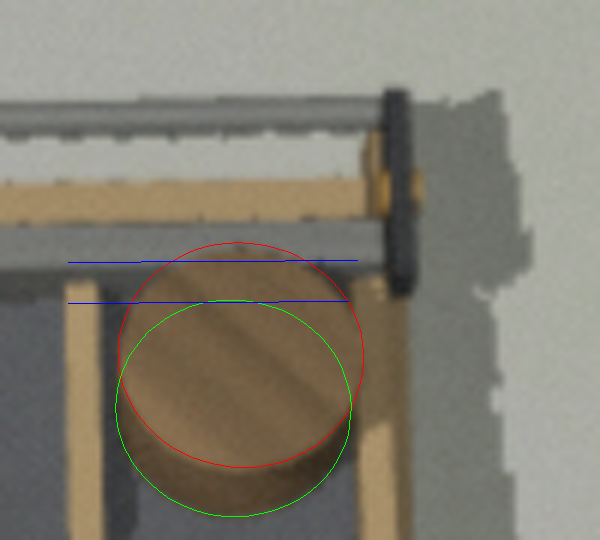

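View pics/ov_scene.png

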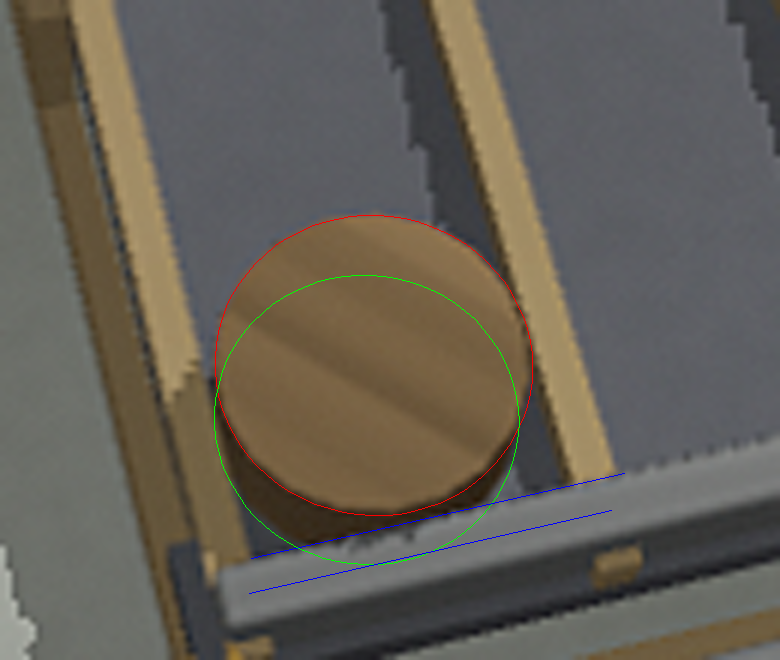

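```bash
python3 -c "
from station import manip
print(manip.hand_in())"
```

```text
the job is handed in; nothing more can be done
None
```

I pushed the round base off the shelf and down its lane, the right-hand one, with the closed fingers until the stop bar blocked it, then handed the job in. It slid the whole way and was never lifted. The job took about 8 s of robot time, and the arm was clear of everything at the end.

- **At the stop:** the last two small pushes (0.4 mm each) moved the arm only about 0.1 mm each, with a push force of about 6 N.
- **Picture check:** the outline of the base drawn at its expected resting place matches the scene picture, with the base flat on the slope. In the top picture the base sits a few enlarged pixels (under 1 mm) short of that outline. The bar's edge is off by about the same amount, so this looks like calibration error, not a gap.
- **Other bases:** the square and oblong bases look unmoved in the top view. The square's corner is at the same pixel as before, about (270, 241).
- **Disagreement:** I measured the round base's starting position at x = -68 mm, while the task says about -72 mm. It made no difference to the push.

No check failed.

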